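# Pack the biscuit sampler box

## Task

Pack the sampler gift box: take the four whole biscuits off the baking sheet and lay each one, flat and face up, all the way down in the cut-out of the box that matches its shape and size. Set them down gently, never letting one fall, and leave the two broken biscuits where they lie on the sheet.

Things in the scene. Friction and masses are not known exactly. Their poses are not given: they have to be found in the camera images.
- large_round: Whole large round biscuit with dark chips, 58 mm diameter, 18 mm thick, sides upright from 2 to 15 mm of its height. Origin: centre of its underside; z up. Starts lying flat, face up, on the baking sheet (dark metal, fixed, floor 3 mm above the table, low flared rim 12 mm above the table).
- small_round: Whole small round biscuit, 36 mm diameter, 18 mm thick, sides upright from 2 to 15 mm. Origin: centre of its underside; z up. Starts lying flat, face up, on the baking sheet (dark metal, fixed, floor 3 mm above the table, low flared rim 12 mm above the table).
- square: Whole square biscuit, 44 x 44 mm, 18 mm thick, nine small holes on top. Origin: centre of its underside; z up, x and y along its sides. Starts lying flat, face up, on the baking sheet (dark metal, fixed, floor 3 mm above the table, low flared rim 12 mm above the table).
- finger: Whole oblong (finger) biscuit, 70 mm long (its x) by 26 mm wide (its y), 18 mm thick, ten small holes on top. Origin: centre of its underside; z up. Starts lying flat, face up, on the baking sheet (dark metal, fixed, floor 3 mm above the table, low flared rim 12 mm above the table).
- broken_round: Broken large round biscuit: 58 mm diameter, 18 mm thick, but a piece is snapped off along a jagged edge (what is left reaches 29 mm from the origin to -x and +-y and about 8 mm to +x). Stays on the sheet. Origin: underside, centre of the former disc; z up.
- broken_finger: Broken finger biscuit: a snapped piece, about 44 mm long (its x) by 26 mm wide (its y), 18 mm thick, one end jagged. Stays on the sheet. Origin: about the centre of its underside; z up.
- cutout_large_round: White card square, 100 x 100 x 6 mm, fixed in a quarter of the gift box (which quarter changes), with a round hole, 72 mm diameter through its centre. Origin: hole centre on the box floor under it, 3 mm above the table; card top 6 mm above the origin; z up, x and y along the card's edges. Box: fixed, 212 x 212 mm, walls 3 mm thick, 18 mm high above the table.
- cutout_small_round: White card square, 100 x 100 x 6 mm, fixed in a quarter of the gift box (which quarter changes), with a round hole, 50 mm diameter through its centre. Origin: hole centre on the box floor under it, 3 mm above the table; card top 6 mm above the origin; z up, x and y along the card's edges. Box as for cutout_large_round.
- cutout_square: White card square, 100 x 100 x 6 mm, fixed in a quarter of the gift box (which quarter changes), with a square hole, 58 x 58 mm through its centre. Origin: hole centre on the box floor under it, 3 mm above the table; card top 6 mm above the origin; z up, x and y along the card's edges. Box as for cutout_large_round.
- cutout_oblong: White card square, 100 x 100 x 6 mm, fixed in a quarter of the gift box (which quarter changes), with an oblong hole, 40 mm (its x) by 84 mm (its y) through its centre. Origin: hole centre on the box floor under it, 3 mm above the table; card top 6 mm above the origin; z up, x and y along the card's edges. Box as for cutout_large_round.
There are look-alikes about, which are no part of the job. Leave any green or turquoise look-alike of the small_round alone. Leave any blue or turquoise look-alike of the cutout_oblong alone.

How it is judged:
By the outcome, as a careful person would: the job done as asked, in the order asked, and still so for the second after the job is handed in, with the robot touching nothing.
It also fails if it takes over 102 s, if anything falls off the work surface, if the arm or the gripper's body presses on something with over 40 N, if the wrist force passes 120 N, or if a joint passes its speed limit or range.

## Robot

A 7-joint arm with a two-finger parallel gripper is mounted at the origin on the work surface. World frame = base frame: x ahead of the robot, y to its left, z up, the work surface at z = 0. Lengths are in m, angles in rad, forces in N, time in s.
With the tool pointing down it reaches from about 0.4 to 0.85 m from the base axis. Payload 6.9 kg.
Tool frame: the origin (TCP) lies between the finger pads; the fingertips stand env.tip_reach ahead of it and the grasp point (between the pads) is the TCP (env.tip_reach is the distance from the TCP to the fingertips, in m); z points along the fingers, y is the line along which they close (so a half turn about z gives the same grasp; the last joint's range is limited). The gripper opens to 85 mm and grips with 20 to 120 N. Pads are 22 mm wide; open, the fingers measure 114 mm over their backs; the gripper's body (76 mm by 85 mm) begins 54 mm behind the grasp point. The pads swing forward as they close: fully open they stand 13 mm farther back than shut.
Start: joints at [-1.083, 0.507, -0.238, 1.5, 0.126, 1.149, -0.155], TCP at [0.233, 0.58, 0.25] pointing down, gripper open.
Joint ranges: [-3.08, 3.08], [-0.24, 2.05], [-1.43, 1.35], [0, 2.5], [-1.52, 4.66], [0.17, 1.96], [-2.89, 2.89]. Speed limits (rad/s): [2.39, 2.39, 3.14, 3.14, 3.14, 3.14, 3.14].

## Interface

Orientations are given as a unit quaternion [x, y, z, w].
In Python, from cell import env gives the robot as it stands. The module is installed in compiled form; this text tells all that it offers.
- The arm moves only by the tool servo_tool, never from a script. Its argument "deltas" is a list of rows, each a list of 6 numbers: the shift along the tool's x, y, z normalised to -1 to 1, where 1 is 0.4 m, then the turn, a rotation vector about the tool's x, y, z normalised to -1 to 1, where 1 is 90 degrees. In form: [[tx, ty, tz, ax, ay, az], ...]. A call has 1 to 20 rows; each row is the pose to reach, as a shift and turn from the pose commanded when the call began, along the tool's axes at that moment; what a row does not reach only later rows make up. A row lasts 1/10 s, in which the tool goes at most 50 mm and 8.59 degrees, less where a joint would pass 70% of its speed; a pose out of reach is approached as far as the arm can. A call with a number of a shift or a turn outside -1 to 1 is refused whole. A call with a gripper value outside its range is refused whole. "hand" is the opening, from 0 (shut) to 1 (fully open), set as the call begins (left out, the last holds). The fingers move at their own pace and stop on an object; "grip_force" is the grip in N (left out, the last holds). Time passes only in rows, so rows that repeat a pose let the fingers close. It gives the time, the measured TCP pose, the force, the opening and the grip force at its end, in the units of the state.
- env.sense(): the state, without advancing time (a new reading comes with each control period).
- env.read_camera(name): name is "scene" or "top"; returns a dict with "frame" (384x512x3 uint8, red, green, blue), "depth" (384x512 float32, m along the optical axis (not along the pixel's ray), 0 where there is no reading), "K" (3x3 intrinsics, pixels), "cam_to_world" (4x4, takes a point from camera to world coordinates). Camera axes: x right, y down, z forward; pixel columns grow to the right and rows downward; lengths in m; the calibration is good to about 2 mm. A picture is of the moment at which its call begins.
- env.finish_job(): hands the job in; it is judged then, once.
The state is a dict: "time_s": time; "joints": joint angles; "joint_vel": joint speeds; "joint_torque": joint torques, N m; "position": TCP position; "tcp_rot": TCP orientation; "wrist_force": force on the tool from outside, world axes, zero at the start; "moment": the same for the moment, N m; "width": opening from 0.0 (shut) to 1.0 (fully open); "gripper_force": force on a finger pad.
Only numpy, scipy, OpenCV 4.12 (cv2) and the standard library are available. Lean on these libraries where they do the work, as an engineer would, in place of code of your own. Each camera call takes 0.05 s, during which the arm holds its last target. There are 200 camera calls.

## Working session

There is one attempt and no reset: what is moved stays moved. The work goes in short steps, Python scripts to look and compute and a tool call to move; the robot and the scene stay as the last step left them, time stands still between calls to the robot, and variables do not carry over. Pictures are saved under pics/ and viewed, at most 14 in all, crops included, and the job is handed in when it is done.

Besides the shell and the picture viewer there is one more tool, called as name([rows], argument=value, ...), one row to a line, values as JSON. servo_tool: Moves the arm, as the interface text tells. Its arguments: {"type":"object","properties":{"deltas":{"type":"array"},"hand":{"type":"number"},"grip_force":{"type":"number"}},"required":["deltas"]}

```bash
mkdir -p pics
python3 - <<'E'
from cell import env
import cv2,numpy as np
s=env.sense();print({k:np.round(v,3) for k,v in s.items()},env.tip_reach)
for n in("top","scene"):
    c=env.read_camera(n);cv2.imwrite(f"pics/{n}0.png",c["frame"][:,:,::-1]);np.savez(f"{n}0.npz",**c);print(n,c["K"],c["cam_to_world"].round(3))
E
```

```text
{'time_s': np.float64(0.0), 'joints': array([-1.083,  0.508, -0.238,  1.501,  0.126,  1.149, -0.155]), 'joint_vel': array([ 0.002,  0.002, -0.001,  0.001,  0.001, -0.001, -0.001]), 'joint_torque': array([-0.0000e+00, -6.2059e+01, -2.1870e+00, -2.4965e+01,  1.3000e-02,
        1.2000e-02,  0.0000e+00]), 'position': array([0.233, 0.579, 0.249]), 'tcp_rot': array([ 0.19 ,  0.982, -0.001, -0.   ]), 'wrist_force': array([-0.686, -0.141, -0.588]), 'moment': array([ 0.005,  0.01 , -0.003]), 'gripper_force': np.float64(0.0), 'width': np.float64(1.0)} 0.019
top [[367.04075007   0.         263.52839976]
 [  0.         367.04075007 197.46337179]
 [  0.           0.           1.        ]] [[-0.015 -0.984  0.177  0.328]
 [-1.     0.014 -0.008  0.009]
 [ 0.006 -0.177 -0.984  1.15 ]
 [ 0.     0.     0.     1.   ]]
scene [[361.90747765   0.         259.07617628]
 [  0.         361.90747765 192.95515545]
 [  0.           0.           1.        ]] [[ 0.429  0.77  -0.472  1.   ]
 [ 0.903 -0.363  0.228 -0.245]
 [ 0.004 -0.525 -0.851  0.922]
 [ 0.     0.     0.     1.   ]]
```

View pics/top0.png

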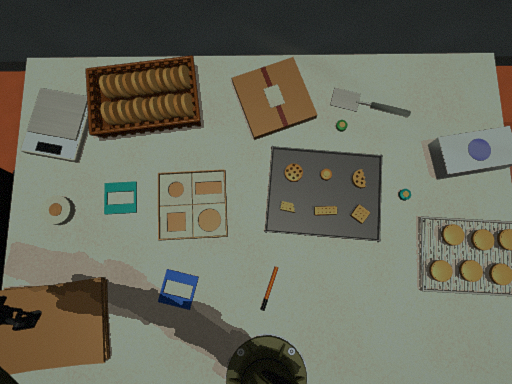

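View pics/scene0.png

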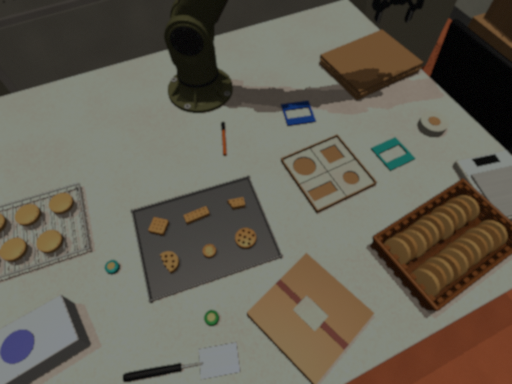

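```bash
cat > h.py <<'E'
import numpy as np,cv2
def ray(c,uv,z):
    T=c["cam_to_world"];d=T[:3,:3]@np.linalg.solve(c["K"],[uv[0],uv[1],1.]);o=T[:3,3]
    return (o+d*(z-o[2])/d[2])[:2]
def blobs(c,box,z,amin=40):
    """brown biscuit-coloured blobs inside box (u0,v0,u1,v1)"""
    u0,v0,u1,v1=box;hsv=cv2.cvtColor(c["frame"][v0:v1,u0:u1],cv2.COLOR_RGB2HSV)
    m=cv2.inRange(hsv,(5,60,70),(30,255,255))
    m=cv2.morphologyEx(m,cv2.MORPH_CLOSE,np.ones((3,3),np.uint8))
    out=[]
    for k in cv2.findContours(m,cv2.RETR_EXTERNAL,cv2.CHAIN_APPROX_NONE)[0]:
        if cv2.contourArea(k)<amin: continue
        w=np.array([ray(c,p+[u0,v0],z) for p in k[:,0]])
        poly=(w*1e5).astype(np.float32)
        M=cv2.moments(poly.reshape(-1,1,2));cen=np.array([M['m10'],M['m01']])/M['m00']/1e5
        r=cv2.minAreaRect(poly)
        out.append((k[:,0].mean(0)+[u0,v0],cen,np.array(r[0])/1e5,np.array(r[1])/1e5,r[2]))
    return out,m
E
python3 - <<'E'
from h import *
c=dict(np.load("top0.npz"));s=dict(np.load("scene0.npz"))
for nm,cc,b,z in(("tray top",c,(268,150,380,238),.012),("box top",c,(162,174,224,237),.009),("tray scene",s,(140,190,272,290),.012),("box scene",s,(284,140,374,208),.009)):
    print(nm)
    for p,cen,rc,sz,a in blobs(cc,b,z)[0]: print(p.round(0),cen.round(4),rc.round(4),(sz*1e3).round(1),round(a,1))
cv2.imwrite("pics/crop0.png",cv2.resize(c["frame"][140:250,150:400,::-1],None,fx=3.2,fy=3.2,interpolation=cv2.INTER_CUBIC))
E
```

```text
tray top
[325. 210.] [ 0.4904 -0.1939] [ 0.4886 -0.1952] [69.4 28.5] 89.2
[361. 213.] [ 0.4783 -0.3031] [ 0.4784 -0.303 ] [44.9 44.5] 51.0
[287. 206.] [ 0.5036 -0.0737] [ 0.5033 -0.0751] [45.4 29.3] 77.7
[360. 178.] [ 0.591  -0.3056] [ 0.5912 -0.3051] [59.3 39.6] 2.5
[326. 174.] [ 0.6076 -0.201 ] [ 0.6077 -0.2009] [32.  36.2] 87.5
[293. 172.] [ 0.6152 -0.0967] [ 0.6158 -0.0958] [57.7 55.9] 89.2
box top
[176. 221.] [0.4619 0.2728] [0.4615 0.2735] [58.2 56.2] 1.8
[209. 220.] [0.4655 0.1709] [0.4645 0.171 ] [68.9 69. ] 89.2
[176. 189.] [0.5642 0.2771] [0.5647 0.2777] [47.4 45.2] 89.2
[200. 195.] [0.5681 0.1797] [0.5338 0.1858] [ 98.1 127. ] 82.9
tray scene
[169. 260.] [ 0.5808 -0.3049] [ 0.5809 -0.303 ] [62.7 42. ] 6.2
[209. 250.] [ 0.5993 -0.2001] [ 0.599  -0.1995] [38.1 37.5] 64.7
[245. 237.] [ 0.6065 -0.0963] [ 0.6067 -0.0966] [60.6 60.1] 64.8
[158. 225.] [ 0.4679 -0.3019] [ 0.468 -0.302] [48.  48.6] 51.1
[196. 213.] [ 0.4804 -0.193 ] [ 0.4804 -0.1931] [30.9 75.4] 0.5
[237. 201.] [ 0.4938 -0.0721] [ 0.4937 -0.0736] [50.4 32.3] 77.7
box scene
[350. 177.] [0.5621 0.2755] [0.5619 0.2755] [48.2 45.2] 9.0
[308. 186.] [0.5594 0.1628] [0.5121 0.1634] [181.7  93.6] 4.2
[304. 166.] [0.4631 0.1688] [0.4622 0.1694] [69.1 65.2] 64.7
[332. 154.] [0.4596 0.2714] [0.4596 0.271 ] [56.9 56.8] 1.9
[352. 179.] [0.5629 0.2813] [0.5623 0.2822] [128.4 265.7] 46.6
[305. 148.] [0.4051 0.2051] [0.4043 0.2077] [  9.3 158.7] 2.7
```

View pics/crop0.png

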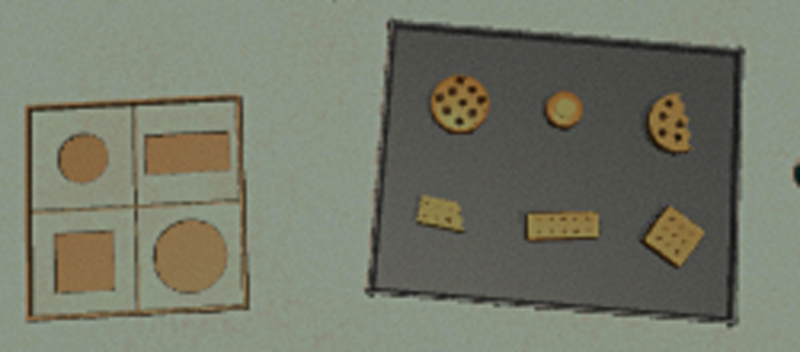

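Candidates (top view):
- **Whole biscuits:** large_round (293,172), chipped and whole, against broken_round (360,178) with its bite. small_round (326,174), against the green (341,125) and turquoise (404,195) look-alikes and the rack/basket biscuits. finger (325,210), 69 mm, against broken_finger (288,207), 45 mm and jagged. square (360,214).
- **Cut-outs:** oblong (208,187) in the box, against turquoise (121,198) and blue (179,288). Square (176,221), large round (209,220), small round (176,189).

The crop confirms these choices.

```bash
cat >> h.py <<'E'
from scipy.spatial.transform import Rotation as R
def go(env,x,y,z,yaw):
    s=env.sense();r=R.from_quat(s["tcp_rot"]).as_matrix();p=s["position"]
    a=np.degrees(np.arctan2(r[1,1],r[0,1]));d=(yaw-a+90)%180-90
    g=R.from_euler('z',a+d,degrees=True).as_matrix()  # tool y along g x
    T=np.column_stack([g[:,1]*1,g[:,0],[0,0,-1.]])
    t=r.T@(np.array([x,y,z])-p)/.4; w=R.from_matrix(r.T@T).as_rotvec()/(np.pi/2)
    print("t",s["time_s"].round(2),"pos",p.round(4),"yaw",a.round(1),"w",s["width"].round(3),"F",s["wrist_force"].round(1),"->",t.round(4),w.round(4),"mm",(t*400).round(1),"deg",(w*90).round(1),"j7",s["joints"][6].round(2))
E
python3 - <<'E'
from h import *;from cell import env
c=dict(np.load("top0.npz"));s=dict(np.load("scene0.npz"))
A=blobs(c,(268,150,380,238),.019)[0];B=blobs(s,(140,190,272,290),.019)[0]
for p,cen,*_ in A:
    q=min(B,key=lambda b:np.hypot(*(b[1]-cen)));print(p.round(0),cen.round(4),q[1].round(4),((cen+q[1])/2).round(4))
for cc,u,v in((c,293,172),(c,325,210),(c,310,190),(c,190,180),(c,240,200),(s,209,250),(s,225,225),(s,100,130)):
    d=np.median(cc["depth"][v-1:v+2,u-1:u+2]);T=cc["cam_to_world"];print(u,v,(T[:3,:3]@(np.linalg.solve(cc["K"],[u,v,1])*d)+T[:3,3]).round(4))
go(env,.45,.25,.2,2)
E
```

```text
[325. 210.] [ 0.4894 -0.1926] [ 0.4844 -0.1934] [ 0.4869 -0.193 ]
[361. 213.] [ 0.4774 -0.3012] [ 0.472  -0.3014] [ 0.4747 -0.3013]
[287. 206.] [ 0.5025 -0.0732] [ 0.4977 -0.0734] [ 0.5001 -0.0733]
[360. 178.] [ 0.5894 -0.3037] [ 0.5841 -0.3045] [ 0.5867 -0.3041]
[326. 174.] [ 0.6059 -0.1997] [ 0.6024 -0.2004] [ 0.6041 -0.2001]
[293. 172.] [ 0.6134 -0.096 ] [ 0.6095 -0.0975] [ 0.6115 -0.0968]
293 172 [ 0.611  -0.0945  0.0241]
325 210 [ 0.4888 -0.1906  0.0217]
310 190 [ 0.5562 -0.1488  0.0044]
190 180 [0.593  0.2325 0.0099]
240 200 [0.5271 0.0742 0.0047]
209 250 [ 0.6057 -0.2005  0.0236]
225 225 [ 0.546  -0.1314  0.0045]
100 130 [ 0.0415 -0.3719  0.003 ]Traceback (most recent call last):
  File "<stdin>", line 8, in <module>
  File "h.py", line 26, in go
    print("t",s["time_s"].round(2),"pos",p.round(4),"yaw",a.round(1),"w",s["width"].round(3),"F",s["wrist_force"].round(1),"->",t.round(4),w.round(4),"mm",(t*400).round(1),"deg",(w*90).round(1),"j7",s["joints"][6].round(2))
              ^^^^^^^^^^^^^^^^^
AttributeError: 'float' object has no attribute 'round'
```

```bash
sed -i 's/s\["time_s"\].round(2)/round(float(s["time_s"]),2)/; s/s\["width"\].round(3)/round(float(s["width"]),3)/' h.py
python3 - <<'E'
from h import *;from cell import env
go(env,.45,.25,.2,2)
E
```

```text
t 0.1 pos [0.2334 0.5794 0.2495] yaw 68.1 w 0.998 F [ 0.2 -0.   0.4] -> [-0.8099 -0.5613  0.1247] [-9.000e-04  6.000e-04  7.341e-01] mm [-324.  -224.5   49.9] deg [-0.1  0.1 66.1] j7 -0.15
```

servo_tool([
  [-0.81, -0.56, 0.125, 0, 0, 0.734],
  [-0.81, -0.56, 0.125, 0, 0, 0.734],
  [-0.81, -0.56, 0.125, 0, 0, 0.734],
  [-0.81, -0.56, 0.125, 0, 0, 0.734],
  [-0.81, -0.56, 0.125, 0, 0, 0.734],
  [-0.81, -0.56, 0.125, 0, 0, 0.734],
  [-0.81, -0.56, 0.125, 0, 0, 0.734],
  [-0.81, -0.56, 0.125, 0, 0, 0.734],
  [-0.81, -0.56, 0.125, 0, 0, 0.734],
  [-0.81, -0.56, 0.125, 0, 0, 0.734],
], hand=0.85)

```text
time_s: 1.1
position: [0.4506, 0.2499, 0.1999]
tcp_rot: [0.695, 0.719, -0.0, -0.0]
wrist_force: [0.4, 0.5, 0.6]
width: 0.85
gripper_force: 0.0
```

Run:
```python
from h import *;from cell import env
go(env,.611,-.097,.075,2)
```

```text
t 1.1 pos [0.4506 0.2499 0.1999] yaw 1.9 w 0.85 F [0.4 0.5 0.6] -> [-0.8798  0.3725  0.3125] [-0.0005  0.0003 -0.0013] mm [-351.9  149.   125. ] deg [-0.   0.  -0.1] j7 -0.46
```

servo_tool([
  [-0.88, 0.3725, 0.3125, 0, 0, 0],
  [-0.88, 0.3725, 0.3125, 0, 0, 0],
  [-0.88, 0.3725, 0.3125, 0, 0, 0],
  [-0.88, 0.3725, 0.3125, 0, 0, 0],
  [-0.88, 0.3725, 0.3125, 0, 0, 0],
  [-0.88, 0.3725, 0.3125, 0, 0, 0],
  [-0.88, 0.3725, 0.3125, 0, 0, 0],
  [-0.88, 0.3725, 0.3125, 0, 0, 0],
  [-0.88, 0.3725, 0.3125, 0, 0, 0],
  [-0.88, 0.3725, 0.3125, 0, 0, 0],
])

```text
time_s: 2.1
position: [0.6115, -0.0952, 0.0743]
tcp_rot: [0.695, 0.719, -0.0, -0.001]
wrist_force: [-0.4, 0.3, 0.5]
width: 0.852
gripper_force: 0.0
```

Run:
```python
from h import *;from cell import env
go(env,.611,-.097,.03,2)
c=env.read_camera("scene");np.savez("scene1.npz",**c)
T=c["cam_to_world"];v,u=np.mgrid[0:384,0:512];d=c["depth"];P=np.stack([(u-c["K"][0,2])/c["K"][0,0]*d,(v-c["K"][1,2])/c["K"][1,1]*d,d],-1)@T[:3,:3].T+T[:3,3]
m=(d>0)&(np.hypot(P[...,0]-.611,P[...,1]+.097)<.1)&(P[...,2]>.03)&(P[...,2]<.15)
for lo in np.arange(.03,.12,.008):
    q=P[m&(P[...,2]>=lo)&(P[...,2]<lo+.008)];print(lo.round(3),len(q),*( (q.min(0).round(3),q.max(0).round(3)) if len(q) else ()))
cv2.imwrite("pics/s1.png",cv2.resize(c["frame"][180:280,190:310,::-1],None,fx=5,fy=5,interpolation=cv2.INTER_CUBIC))
```

```text
t 2.1 pos [ 0.6115 -0.0952  0.0743] yaw 2.0 w 0.852 F [-0.4  0.3  0.5] -> [-0.0047 -0.0013  0.1107] [-0.0009 -0.0007 -0.    ] mm [-1.9 -0.5 44.3] deg [-0.1 -0.1 -0. ] j7 0.23
0.03 0
0.038 0
0.046 0
0.054 0
0.062 2 [ 0.573 -0.106  0.065] [ 0.574 -0.103  0.069]
0.07 7 [ 0.646 -0.104  0.071] [ 0.656 -0.1    0.078]
0.078 2 [ 0.647 -0.104  0.085] [ 0.654 -0.102  0.085]
0.086 4 [ 0.648 -0.104  0.087] [ 0.654 -0.101  0.094]
0.094 1 [ 0.653 -0.104  0.097] [ 0.653 -0.104  0.097]
0.102 1 [ 0.659 -0.104  0.109] [ 0.659 -0.104  0.109]
0.11 16 [ 0.65  -0.107  0.11 ] [ 0.677 -0.085  0.117]
0.118 29 [ 0.652 -0.106  0.118] [ 0.679 -0.083  0.126]
```

View pics/s1.png

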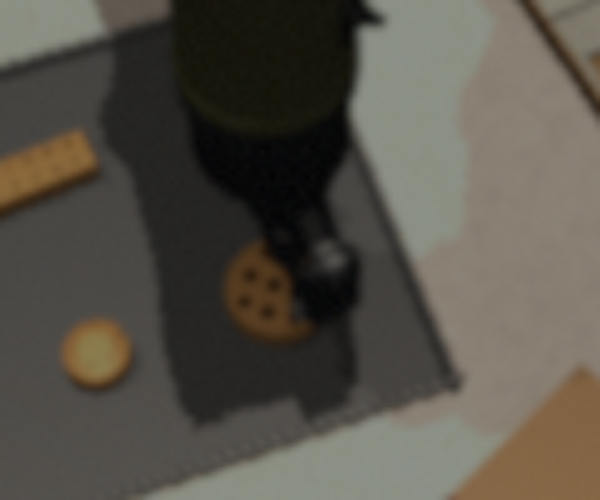

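servo_tool([
  [-0.005, -0.001, 0.05, 0, 0, 0],
  [-0.005, -0.001, 0.1, 0, 0, 0],
  [-0.005, -0.001, 0.12, 0, 0, 0],
  [-0.005, -0.001, 0.126, 0, 0, 0],
  [-0.005, -0.001, 0.126, 0, 0, 0],
], hand=0.77)

```text
time_s: 2.65
position: [0.6115, -0.0963, 0.0254]
tcp_rot: [0.694, 0.72, 0.0, -0.0]
wrist_force: [0.1, -0.7, 0.1]
width: 0.767
gripper_force: 0.0
```

servo_tool([
  [0, 0, 0.005, 0, 0, 0],
  [0, 0, 0.01, 0, 0, 0],
  [0, 0, 0.01, 0, 0, 0],
])

```text
time_s: 2.95
position: [0.6113, -0.0977, 0.0211]
tcp_rot: [0.695, 0.719, 0.0, 0.0]
wrist_force: [0.6, -0.6, -0.0]
width: 0.769
gripper_force: 0.0
```

servo_tool([
  [0, 0, 0.005, 0, 0, 0],
  [0, 0, 0.005, 0, 0, 0],
])

```text
time_s: 3.15
position: [0.6111, -0.0977, 0.0187]
tcp_rot: [0.695, 0.719, -0.0, -0.0]
wrist_force: [-0.8, 0.2, 0.4]
width: 0.775
gripper_force: 0.0
```

servo_tool([
  [0, 0, 0.005, 0, 0, 0],
  [0, 0, 0.005, 0, 0, 0],
])

```text
time_s: 3.35
position: [0.6111, -0.0977, 0.0166]
tcp_rot: [0.695, 0.719, -0.0, -0.0]
wrist_force: [-1.4, -0.2, 0.0]
width: 0.772
gripper_force: 0.0
```

servo_tool([
  [0, 0, 0.004, 0, 0, 0],
  [0, 0, 0.004, 0, 0, 0],
])

```text
time_s: 3.55
position: [0.6113, -0.0977, 0.0156]
tcp_rot: [0.695, 0.719, 0.0, 0.0]
wrist_force: [-1.1, 0.6, 3.0]
width: 0.772
gripper_force: 2.0
```

servo_tool([
  [0, 0, 0.003, 0, 0, 0],
  [0, 0, 0.003, 0, 0, 0],
])

```text
time_s: 3.75
position: [0.6113, -0.0977, 0.0156]
tcp_rot: [0.695, 0.719, 0.0, 0.0]
wrist_force: [-3.8, 0.5, 14.1]
width: 0.772
gripper_force: 7.2
```

servo_tool([
  [0, 0, 0.003, 0, 0, 0],
  [0, 0, 0.003, 0, 0, 0],
])

```text
time_s: 3.95
position: [0.6114, -0.0977, 0.0155]
tcp_rot: [0.695, 0.719, 0.0, 0.0]
wrist_force: [-7.3, 1.4, 23.9]
width: 0.77
gripper_force: 12.3
```

servo_tool([
  [0, 0, -0.03, 0, 0, 0],
  [0, 0, -0.03, 0, 0, 0],
])

```text
time_s: 4.15
position: [0.6122, -0.0979, 0.0263]
tcp_rot: [0.695, 0.719, 0.001, 0.001]
wrist_force: [0.6, 0.4, -0.6]
width: 0.768
gripper_force: 0.0
```

servo_tool([
  [0, 0, 0, 0, 0, 0],
  [0, 0, 0, 0, 0, 0],
  [0, 0, 0, 0, 0, 0],
  [0, 0, 0, 0, 0, 0],
], hand=0.5, grip_force=30)

```text
time_s: 4.55
position: [0.6117, -0.0977, 0.0254]
tcp_rot: [0.695, 0.719, 0.0, 0.0]
wrist_force: [-0.8, 0.2, 10.0]
width: 0.658
gripper_force: 30.2
```

servo_tool([
  [0, 0, -0.02, 0, 0, 0],
  [0, 0, -0.06, 0, 0, 0],
  [0, 0, -0.12, 0, 0, 0],
  [0, 0, -0.15, 0, 0, 0],
  [0, 0, -0.15, 0, 0, 0],
])

```text
time_s: 5.05
position: [0.6122, -0.0979, 0.0864]
tcp_rot: [0.695, 0.719, 0.001, 0.001]
wrist_force: [-0.2, -0.4, -0.1]
width: 0.659
gripper_force: 32.3
```

Run:
```python
from h import *;from cell import env
go(env,.4645,.170,.085,2)
c=env.read_camera("scene")
cv2.imwrite("pics/s2.png",cv2.resize(c["frame"][170:290,190:310,::-1],None,fx=5,fy=5,interpolation=cv2.INTER_CUBIC))
```

```text
t 5.05 pos [ 0.6122 -0.0979  0.0864] yaw 2.0 w 0.659 F [-0.2 -0.4 -0.1] -> [ 0.6821 -0.3457  0.002 ] [0.0018 0.0004 0.    ] mm [ 272.9 -138.3    0.8] deg [0.2 0.  0. ] j7 0.23
```

View pics/s2.png

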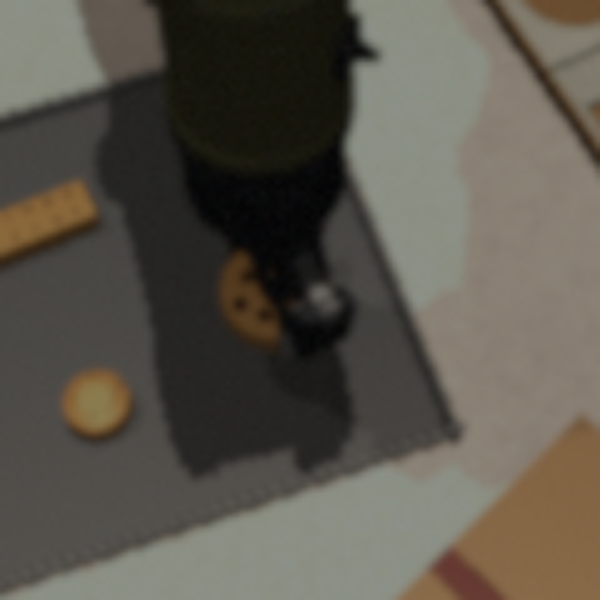

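servo_tool([
  [0.04, -0.02, 0, 0, 0, 0],
  [0.12, -0.06, 0, 0, 0, 0],
  [0.22, -0.112, 0, 0, 0, 0],
  [0.32, -0.162, 0, 0, 0, 0],
  [0.42, -0.213, 0, 0, 0, 0],
  [0.52, -0.264, 0, 0, 0, 0],
  [0.6, -0.304, 0, 0, 0, 0],
  [0.65, -0.33, 0, 0, 0, 0],
  [0.682, -0.3457, 0, 0, 0, 0],
  [0.682, -0.3457, 0, 0, 0, 0],
  [0.682, -0.3457, 0, 0, 0, 0],
])

```text
time_s: 6.2
position: [0.4634, 0.1696, 0.0842]
tcp_rot: [0.694, 0.72, -0.001, 0.0]
wrist_force: [1.1, 0.4, -0.2]
width: 0.655
gripper_force: 32.3
```

Run:
```python
from h import *;from cell import env
go(env,.4645,.170,.030,2)
```

```text
t 6.2 pos [0.4634 0.1696 0.0842] yaw 2.0 w 0.655 F [ 1.1  0.4 -0.2] -> [0.001  0.003  0.1356] [-0.0005  0.0006  0.0003] mm [ 0.4  1.2 54.2] deg [-0.   0.1  0. ] j7 -0.24
```

servo_tool([
  [0, 0.003, 0.04, 0, 0, 0],
  [0, 0.003, 0.09, 0, 0, 0],
  [0, 0.003, 0.12, 0, 0, 0],
  [0, 0.003, 0.135, 0, 0, 0],
  [0, 0.003, 0.135, 0, 0, 0],
])

```text
time_s: 6.7
position: [0.4646, 0.1693, 0.0301]
tcp_rot: [0.695, 0.719, -0.001, -0.0]
wrist_force: [0.1, 0.4, 0.3]
width: 0.657
gripper_force: 32.3
```

servo_tool([
  [0, 0, 0.004, 0, 0, 0],
  [0, 0, 0.008, 0, 0, 0],
  [0, 0, 0.008, 0, 0, 0],
])

```text
time_s: 7.0
position: [0.4649, 0.1703, 0.028]
tcp_rot: [0.695, 0.719, 0.0, 0.0]
wrist_force: [1.2, -1.2, -0.4]
width: 0.66
gripper_force: 32.3
```

servo_tool([
  [0, 0, 0.003, 0, 0, 0],
  [0, 0, 0.003, 0, 0, 0],
])

```text
time_s: 7.2
position: [0.4647, 0.1702, 0.0266]
tcp_rot: [0.695, 0.719, 0.0, 0.0]
wrist_force: [-0.7, -0.7, -0.5]
width: 0.655
gripper_force: 32.3
```

servo_tool([
  [0, 0, 0.003, 0, 0, 0],
  [0, 0, 0.003, 0, 0, 0],
])

```text
time_s: 7.4
position: [0.4648, 0.1703, 0.0254]
tcp_rot: [0.695, 0.719, 0.0, 0.0]
wrist_force: [-0.2, 0.9, 2.3]
width: 0.658
gripper_force: 32.5
```

servo_tool([
  [0, 0, 0.002, 0, 0, 0],
  [0, 0, 0.002, 0, 0, 0],
])

```text
time_s: 7.6
position: [0.4648, 0.1703, 0.0253]
tcp_rot: [0.695, 0.719, 0.0, 0.0]
wrist_force: [-2.4, -0.8, 13.0]
width: 0.66
gripper_force: 33.5
```

servo_tool([
  [0, 0, -0.002, 0, 0, 0],
  [0, 0, -0.003, 0, 0, 0],
  [0, 0, -0.003, 0, 0, 0],
], hand=0.78)

```text
time_s: 7.9
position: [0.4647, 0.1702, 0.0256]
tcp_rot: [0.695, 0.719, -0.0, 0.0]
wrist_force: [-0.2, 0.1, -0.1]
width: 0.781
gripper_force: 0.0
```

servo_tool([
  [0, 0, -0.02, 0, 0, 0],
  [0, 0, -0.08, 0, 0, 0],
  [0, 0, -0.16, 0, 0, 0],
  [0, 0, -0.2, 0, 0, 0],
  [0, 0, -0.2, 0, 0, 0],
])

```text
time_s: 8.4
position: [0.466, 0.1706, 0.1082]
tcp_rot: [0.695, 0.719, 0.002, 0.001]
wrist_force: [1.0, 0.1, 0.7]
width: 0.784
gripper_force: 0.0
```

Run:
```python
from h import *;from cell import env
go(env,.604,-.200,.075,2)
c=env.read_camera("top")
cv2.imwrite("pics/t3.png",cv2.resize(c["frame"][140:250,150:400,::-1],None,fx=3.2,fy=3.2,interpolation=cv2.INTER_CUBIC))
```

```text
t 8.4 pos [0.466  0.1706 0.1082] yaw 2.0 w 0.784 F [1.  0.1 0.7] -> [-0.9381  0.3121  0.0829] [ 0.0027 -0.001   0.    ] mm [-375.2  124.8   33.2] deg [ 0.2 -0.1  0. ] j7 -0.25
```

View pics/t3.png

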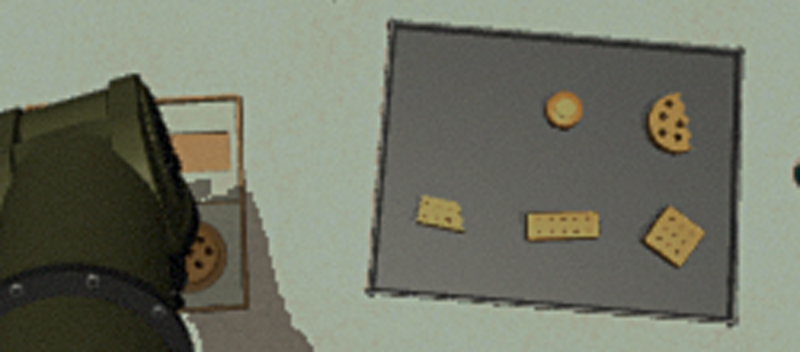

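servo_tool([
  [-0.06, 0.02, 0, 0, 0, 0],
  [-0.17, 0.057, 0, 0, 0, 0],
  [-0.29, 0.097, 0, 0, 0, 0],
  [-0.41, 0.137, 0.02, 0, 0, 0],
  [-0.53, 0.176, 0.04, 0, 0, 0],
  [-0.65, 0.216, 0.06, 0, 0, 0],
  [-0.76, 0.253, 0.08, 0, 0, 0],
  [-0.85, 0.283, 0.08, 0, 0, 0],
  [-0.91, 0.303, 0.08, 0, 0, 0],
  [-0.938, 0.313, 0.08, 0, 0, 0],
  [-0.938, 0.313, 0.08, 0, 0, 0],
  [-0.938, 0.313, 0.08, 0, 0, 0],
], hand=0.65)

```text
time_s: 9.65
position: [0.6025, -0.1984, 0.073]
tcp_rot: [0.694, 0.72, 0.0, -0.001]
wrist_force: [0.5, -0.0, -0.1]
width: 0.649
gripper_force: 0.0
```

Run:
```python
from h import *;from cell import env
go(env,.604,-.200,.028,2)
```

```text
t 9.65 pos [ 0.6025 -0.1984  0.073 ] yaw 2.1 w 0.649 F [ 0.5 -0.  -0.1] -> [-0.0044  0.0038  0.1126] [-0.0008 -0.0011  0.0009] mm [-1.8  1.5 45. ] deg [-0.1 -0.1  0.1] j7 0.39
```

servo_tool([
  [-0.004, 0.003, 0.04, 0, 0, 0],
  [-0.004, 0.003, 0.08, 0, 0, 0],
  [-0.004, 0.003, 0.105, 0, 0, 0],
  [-0.004, 0.003, 0.114, 0, 0, 0],
  [-0.004, 0.003, 0.114, 0, 0, 0],
  [-0.004, 0.003, 0.114, 0, 0, 0],
])

```text
time_s: 10.25
position: [0.6045, -0.2018, 0.0284]
tcp_rot: [0.695, 0.719, 0.0, 0.0]
wrist_force: [-0.1, -0.2, 0.0]
width: 0.652
gripper_force: 0.0
```

servo_tool([
  [0, 0, 0, 0, 0, 0],
  [0, 0, 0, 0, 0, 0],
  [0, 0, 0, 0, 0, 0],
  [0, 0, 0, 0, 0, 0],
  [0, 0, 0, 0, 0, 0],
  [0, 0, 0, 0, 0, 0],
], hand=0.25, grip_force=30)

```text
time_s: 10.85
position: [0.6046, -0.2021, 0.029]
tcp_rot: [0.695, 0.719, 0.0, 0.001]
wrist_force: [-1.2, -0.5, 5.5]
width: 0.4
gripper_force: 29.9
```

servo_tool([
  [0, 0, -0.02, 0, 0, 0],
  [0, 0, -0.06, 0, 0, 0],
  [0, 0, -0.11, 0, 0, 0],
  [0, 0, -0.15, 0, 0, 0],
  [0, 0, -0.15, 0, 0, 0],
])

```text
time_s: 11.35
position: [0.6056, -0.2027, 0.0908]
tcp_rot: [0.695, 0.719, 0.001, 0.002]
wrist_force: [0.9, 0.3, 0.3]
width: 0.399
gripper_force: 30.0
```

Run:
```python
from h import *;from cell import env
go(env,.563,.276,.088,2)
```

```text
t 11.35 pos [ 0.6056 -0.2027  0.0908] yaw 2.0 w 0.399 F [0.9 0.3 0.3] -> [ 1.1996 -0.0649  0.0048] [ 0.0027  0.001  -0.0001] mm [479.8 -26.    1.9] deg [ 0.2  0.1 -0. ] j7 0.39
```

servo_tool([
  [0.04, -0.002, 0, 0, 0, 0],
  [0.12, -0.006, 0, 0, 0, 0],
  [0.23, -0.012, 0, 0, 0, 0],
  [0.35, -0.019, 0, 0, 0, 0],
  [0.47, -0.025, 0, 0, 0, 0],
  [0.59, -0.032, 0, 0, 0, 0],
  [0.71, -0.038, 0, 0, 0, 0],
  [0.83, -0.045, 0, 0, 0, 0],
  [0.92, -0.05, 0, 0, 0, 0],
  [0.97, -0.053, 0, 0, 0, 0],
  [1.0, -0.054, 0, 0, 0, 0],
])

```text
time_s: 12.45
position: [0.5665, 0.2008, 0.0868]
tcp_rot: [0.693, 0.721, -0.001, -0.001]
wrist_force: [0.3, -0.5, -0.3]
width: 0.396
gripper_force: 30.0
```

servo_tool([
  [0.06, -0.003, 0, 0, 0, 0],
  [0.12, -0.007, 0, 0, 0, 0],
  [0.17, -0.009, 0, 0, 0, 0],
  [0.194, -0.01, 0, 0, 0, 0],
  [0.194, -0.01, 0, 0, 0, 0],
])

```text
time_s: 12.95
position: [0.5611, 0.2755, 0.0874]
tcp_rot: [0.694, 0.72, -0.0, -0.0]
wrist_force: [-0.2, -0.8, -0.4]
width: 0.398
gripper_force: 30.0
```

Run:
```python
from h import *;from cell import env
go(env,.563,.2745,.034,2)
```

```text
t 12.95 pos [0.5611 0.2755 0.0874] yaw 2.1 w 0.398 F [-0.2 -0.8 -0.4] -> [-0.0026  0.0047  0.1336] [-0.0007  0.      0.0011] mm [-1.1  1.9 53.4] deg [-0.1  0.   0.1] j7 -0.34
```

servo_tool([
  [-0.002, 0.004, 0.04, 0, 0, 0],
  [-0.002, 0.004, 0.09, 0, 0, 0],
  [-0.002, 0.004, 0.12, 0, 0, 0],
  [-0.002, 0.004, 0.136, 0, 0, 0],
  [-0.002, 0.004, 0.14, 0, 0, 0],
  [-0.002, 0.004, 0.14, 0, 0, 0],
])

```text
time_s: 13.55
position: [0.5638, 0.2734, 0.0323]
tcp_rot: [0.695, 0.719, 0.0, 0.0]
wrist_force: [-1.1, 0.2, -0.6]
width: 0.397
gripper_force: 30.0
```

servo_tool([
  [0, 0, 0.003, 0, 0, 0],
  [0, 0, 0.003, 0, 0, 0],
])

```text
time_s: 13.75
position: [0.5638, 0.2739, 0.0314]
tcp_rot: [0.695, 0.719, 0.0, 0.0]
wrist_force: [-0.9, -0.2, -0.2]
width: 0.401
gripper_force: 30.0
```

servo_tool([
  [0, 0, 0.003, 0, 0, 0],
  [0, 0, 0.003, 0, 0, 0],
])

```text
time_s: 13.95
position: [0.5635, 0.2738, 0.0298]
tcp_rot: [0.695, 0.719, 0.0, 0.0]
wrist_force: [-0.9, -0.1, 0.4]
width: 0.395
gripper_force: 30.0
```

servo_tool([
  [0, 0, 0.003, 0, 0, 0],
  [0, 0, 0.003, 0, 0, 0],
])

```text
time_s: 14.15
position: [0.5636, 0.2738, 0.029]
tcp_rot: [0.695, 0.719, 0.0, 0.0]
wrist_force: [-1.9, -0.1, 4.3]
width: 0.397
gripper_force: 30.4
```

servo_tool([
  [0, 0, 0.002, 0, 0, 0],
  [0, 0, 0.002, 0, 0, 0],
])

```text
time_s: 14.35
position: [0.5636, 0.2738, 0.0289]
tcp_rot: [0.695, 0.719, 0.0, 0.0]
wrist_force: [-2.7, -2.0, 11.8]
width: 0.398
gripper_force: 30.9
```

servo_tool([
  [0, 0, -0.002, 0, 0, 0],
  [0, 0, -0.003, 0, 0, 0],
  [0, 0, -0.003, 0, 0, 0],
  [0, 0, -0.003, 0, 0, 0],
], hand=0.57)

```text
time_s: 14.75
position: [0.5635, 0.2737, 0.0287]
tcp_rot: [0.695, 0.719, -0.0, -0.0]
wrist_force: [1.0, -0.5, 0.5]
width: 0.57
gripper_force: 0.0
```

servo_tool([
  [0, 0, -0.02, 0, 0, 0],
  [0, 0, -0.08, 0, 0, 0],
  [0, 0, -0.16, 0, 0, 0],
  [0, 0, -0.2, 0, 0, 0],
  [0, 0, -0.2, 0, 0, 0],
])

```text
time_s: 15.25
position: [0.5651, 0.2743, 0.1121]
tcp_rot: [0.695, 0.719, 0.002, 0.001]
wrist_force: [0.5, -0.0, 0.6]
width: 0.572
gripper_force: 0.0
```

Run:
```python
from h import *;from cell import env
go(env,.487,-.193,.075,2)
c=dict(np.load("top0.npz"))
for nm,b in(("f",(310,203,342,218)),("s",(348,203,374,226))):
    u0,v0,u1,v1=b
    im=cv2.resize(c["frame"][v0:v1,u0:u1],None,fx=6,fy=6,interpolation=cv2.INTER_CUBIC)
    m=cv2.inRange(cv2.cvtColor(im,cv2.COLOR_RGB2HSV),(5,70,90),(35,255,255))
    k=max(cv2.findContours(m,cv2.RETR_EXTERNAL,cv2.CHAIN_APPROX_NONE)[0],key=cv2.contourArea)[:,0]
    w=np.array([ray(c,(p+.5)/6-.5+[u0,v0],.019) for p in k]).astype(np.float32)*1000
    r=cv2.minAreaRect(w);bx=cv2.boxPoints(r);e=np.diff(bx,axis=0)[:2];print(nm,np.array(r[0]).round(1),[(np.hypot(*q).round(1),np.degrees(np.arctan2(q[1],q[0])).round(1)) for q in e])
```

```text
t 15.25 pos [0.5651 0.2743 0.1121] yaw 2.0 w 0.572 F [ 0.5 -0.   0.6] -> [-1.1609 -0.2364  0.0891] [ 0.0031 -0.0014 -0.    ] mm [-464.3  -94.5   35.6] deg [ 0.3 -0.1 -0. ] j7 -0.34
f [ 489.9 -193. ] [(np.float32(70.4), np.float32(-88.0)), (np.float32(27.3), np.float32(2.0))]
s [ 477.4 -301.2] [(np.float32(44.7), np.float32(-38.7)), (np.float32(44.8), np.float32(51.3))]
```

servo_tool([
  [-0.06, -0.012, 0, 0, 0, 0],
  [-0.17, -0.035, 0, 0, 0, 0],
  [-0.29, -0.059, 0, 0, 0, 0],
  [-0.41, -0.083, 0, 0, 0, 0],
  [-0.53, -0.108, 0, 0, 0, 0],
  [-0.65, -0.132, 0.02, 0, 0, 0],
  [-0.77, -0.157, 0.04, 0, 0, 0],
  [-0.89, -0.181, 0.06, 0, 0, 0],
  [-1.0, -0.204, 0.08, 0, 0, 0],
])

```text
time_s: 16.15
position: [0.495, -0.1311, 0.0762]
tcp_rot: [0.695, 0.719, -0.0, -0.0]
wrist_force: [1.1, 0.4, 0.0]
width: 0.568
gripper_force: 0.0
```

servo_tool([
  [-0.08, -0.016, 0, 0, 0, 0],
  [-0.13, -0.026, 0, 0, 0, 0],
  [-0.16, -0.033, 0, 0, 0, 0],
  [-0.16, -0.033, 0, 0, 0, 0],
  [-0.16, -0.033, 0, 0, 0, 0],
])

```text
time_s: 16.65
position: [0.4852, -0.192, 0.0767]
tcp_rot: [0.694, 0.72, 0.0, -0.0]
wrist_force: [-0.3, -0.3, -0.4]
width: 0.566
gripper_force: 0.0
```

Run:
```python
from h import *;from cell import env
go(env,.487,-.193,.029,2)
```

```text
t 16.65 pos [ 0.4852 -0.192   0.0767] yaw 2.1 w 0.566 F [-0.3 -0.3 -0.4] -> [-0.0027  0.0045  0.1191] [-0.0002 -0.0006  0.0007] mm [-1.1  1.8 47.7] deg [-0.  -0.1  0.1] j7 0.45
```

servo_tool([
  [-0.002, 0.004, 0.04, 0, 0, 0],
  [-0.002, 0.004, 0.08, 0, 0, 0],
  [-0.002, 0.004, 0.11, 0, 0, 0],
  [-0.002, 0.004, 0.12, 0, 0, 0],
  [-0.002, 0.004, 0.12, 0, 0, 0],
  [-0.002, 0.004, 0.12, 0, 0, 0],
])

```text
time_s: 17.25
position: [0.487, -0.1938, 0.0292]
tcp_rot: [0.694, 0.72, 0.0, 0.0]
wrist_force: [0.9, -0.7, 1.3]
width: 0.57
gripper_force: 0.0
```

servo_tool([
  [0, 0, 0, 0, 0, 0],
  [0, 0, 0, 0, 0, 0],
  [0, 0, 0, 0, 0, 0],
  [0, 0, 0, 0, 0, 0],
  [0, 0, 0, 0, 0, 0],
  [0, 0, 0, 0, 0, 0],
], hand=0.15, grip_force=30)

```text
time_s: 17.85
position: [0.4871, -0.1942, 0.0296]
tcp_rot: [0.695, 0.719, 0.0, 0.001]
wrist_force: [-0.1, 1.4, 6.6]
width: 0.293
gripper_force: 29.8
```

servo_tool([
  [0, 0, -0.02, 0, 0, 0],
  [0, 0, -0.06, 0, 0, 0],
  [0, 0, -0.11, 0, 0, 0],
  [0, 0, -0.15, 0, 0, 0],
  [0, 0, -0.15, 0, 0, 0],
])

```text
time_s: 18.35
position: [0.4878, -0.1946, 0.0911]
tcp_rot: [0.695, 0.719, 0.001, 0.002]
wrist_force: [-0.2, -0.1, -0.7]
width: 0.293
gripper_force: 29.5
```

Run:
```python
from h import *;from cell import env
go(env,.5663,.1744,.09,2.2)
c=env.read_camera("scene")
cv2.imwrite("pics/s4.png",cv2.resize(c["frame"][130:290,130:390,::-1],None,fx=3,fy=3,interpolation=cv2.INTER_CUBIC))
```

```text
t 18.35 pos [ 0.4878 -0.1946  0.0911] yaw 2.0 w 0.293 F [-0.2 -0.1 -0.7] -> [0.9152 0.2283 0.0023] [ 0.0023  0.001  -0.0023] mm [366.1  91.3   0.9] deg [ 0.2  0.1 -0.2] j7 0.45
```

View pics/s4.png

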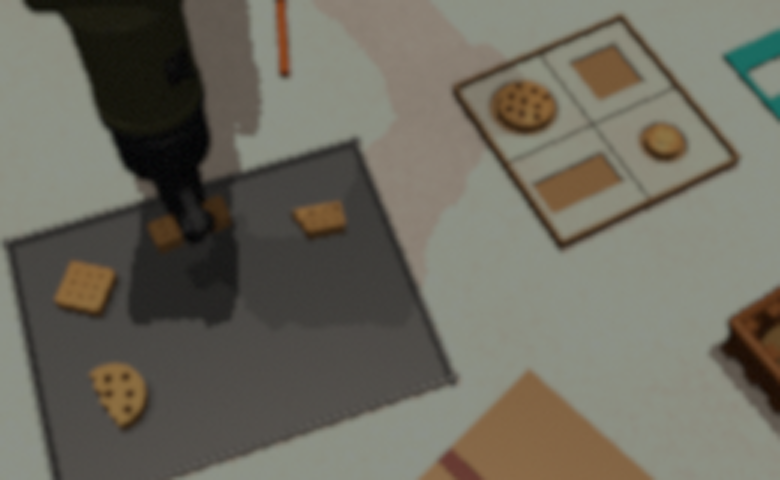

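servo_tool([
  [0.04, 0.01, 0, 0, 0, 0],
  [0.12, 0.03, 0, 0, 0, 0],
  [0.22, 0.055, 0, 0, 0, 0],
  [0.33, 0.082, 0, 0, 0, 0],
  [0.44, 0.11, 0, 0, 0, 0],
  [0.55, 0.137, 0, 0, 0, 0],
  [0.66, 0.164, 0, 0, 0, 0],
  [0.76, 0.19, 0, 0, 0, 0],
  [0.84, 0.21, 0, 0, 0, 0],
  [0.89, 0.222, 0, 0, 0, 0],
  [0.915, 0.228, 0, 0, 0, 0],
  [0.915, 0.228, 0, 0, 0, 0],
  [0.915, 0.228, 0, 0, 0, 0],
])

```text
time_s: 19.7
position: [0.5646, 0.1732, 0.0884]
tcp_rot: [0.695, 0.719, -0.001, 0.0]
wrist_force: [0.3, 0.3, 0.2]
width: 0.292
gripper_force: 29.5
```

Run:
```python
from h import *;from cell import env
go(env,.5663,.1735,.034,2.2)
```

```text
t 19.7 pos [0.5646 0.1732 0.0884] yaw 1.9 w 0.292 F [0.3 0.3 0.2] -> [0.0008 0.0043 0.136 ] [-0.0006  0.0009 -0.0029] mm [ 0.3  1.7 54.4] deg [-0.1  0.1 -0.3] j7 -0.18
```

servo_tool([
  [0, 0.003, 0.04, 0, 0, -0.003],
  [0, 0.003, 0.09, 0, 0, -0.003],
  [0, 0.003, 0.12, 0, 0, -0.003],
  [0, 0.003, 0.136, 0, 0, -0.003],
  [0, 0.003, 0.14, 0, 0, -0.003],
  [0, 0.003, 0.14, 0, 0, -0.003],
])

```text
time_s: 20.3
position: [0.5664, 0.1745, 0.0331]
tcp_rot: [0.693, 0.721, -0.0, 0.0]
wrist_force: [-0.2, -0.1, 0.6]
width: 0.294
gripper_force: 29.5
```

servo_tool([
  [0, 0, 0.003, 0, 0, 0],
  [0, 0, 0.003, 0, 0, 0],
])

```text
time_s: 20.5
position: [0.5665, 0.175, 0.0322]
tcp_rot: [0.693, 0.721, 0.0, 0.0]
wrist_force: [0.1, -0.1, -0.1]
width: 0.299
gripper_force: 29.5
```

servo_tool([
  [0, 0, 0.003, 0, 0, 0],
  [0, 0, 0.003, 0, 0, 0],
])

```text
time_s: 20.7
position: [0.5662, 0.175, 0.0306]
tcp_rot: [0.693, 0.721, 0.0, 0.0]
wrist_force: [0.3, 0.1, -1.0]
width: 0.291
gripper_force: 29.5
```

servo_tool([
  [0, 0, 0.003, 0, 0, 0],
  [0, 0, 0.003, 0, 0, 0],
])

```text
time_s: 20.9
position: [0.5663, 0.1751, 0.0297]
tcp_rot: [0.693, 0.721, 0.0, 0.0]
wrist_force: [-0.4, -0.2, 3.5]
width: 0.294
gripper_force: 30.0
```

servo_tool([
  [0, 0, 0.002, 0, 0, 0],
  [0, 0, 0.002, 0, 0, 0],
])

```text
time_s: 21.1
position: [0.5663, 0.175, 0.0296]
tcp_rot: [0.693, 0.721, 0.0, 0.0]
wrist_force: [-2.2, 0.1, 11.6]
width: 0.296
gripper_force: 30.8
```

Down at grasp height. Release, retreat, go to the square.

servo_tool([
  [0, 0, -0.002, 0, 0, 0],
  [0, 0, -0.003, 0, 0, 0],
  [0, 0, -0.003, 0, 0, 0],
  [0, 0, -0.003, 0, 0, 0],
], hand=0.47)

```text
time_s: 21.5
position: [0.5661, 0.1749, 0.0294]
tcp_rot: [0.693, 0.721, -0.0, -0.0]
wrist_force: [-0.3, -1.0, 1.1]
width: 0.467
gripper_force: 0.0
```

servo_tool([
  [0, 0, -0.02, 0, 0, 0],
  [0, 0, -0.08, 0, 0, 0],
  [0, 0, -0.16, 0, 0, 0],
  [0, 0, -0.2, 0, 0, 0],
  [0, 0, -0.2, 0, 0, 0],
])

```text
time_s: 22.0
position: [0.5678, 0.1753, 0.1127]
tcp_rot: [0.693, 0.721, 0.002, 0.001]
wrist_force: [-0.9, -0.4, -0.2]
width: 0.473
gripper_force: 0.0
```

Run:
```python
from h import *;from cell import env
go(env,.4747,-.3013,.075,-38.7)
go(env,.4747,-.3013,.075,51.3)
```

```text
t 22.0 pos [0.5678 0.1753 0.1127] yaw 2.3 w 0.473 F [-0.9 -0.4 -0.2] -> [-1.1814 -0.2801  0.0912] [ 0.0027 -0.0019  0.4552] mm [-472.6 -112.    36.5] deg [ 0.2 -0.2 41. ] j7 -0.18
t 22.0 pos [0.5678 0.1753 0.1127] yaw 2.3 w 0.473 F [-0.9 -0.4 -0.2] -> [-1.1814 -0.2801  0.0912] [ 3.300e-03  5.000e-04 -5.448e-01] mm [-472.6 -112.    36.5] deg [  0.3   0.  -49. ] j7 -0.18
```

servo_tool([
  [-0.06, -0.014, 0, 0, 0, 0.03],
  [-0.17, -0.04, 0, 0, 0, 0.08],
  [-0.29, -0.069, 0, 0, 0, 0.14],
  [-0.41, -0.097, 0, 0, 0, 0.2],
  [-0.53, -0.126, 0, 0, 0, 0.26],
  [-0.65, -0.154, 0.02, 0, 0, 0.32],
  [-0.77, -0.183, 0.04, 0, 0, 0.38],
  [-0.88, -0.209, 0.06, 0, 0, 0.43],
  [-0.96, -0.228, 0.08, 0, 0, 0.455],
  [-1.0, -0.237, 0.08, 0, 0, 0.455],
  [-1.0, -0.237, 0.08, 0, 0, 0.455],
], hand=0.75)

```text
time_s: 23.1
position: [0.4858, -0.2316, 0.077]
tcp_rot: [0.902, 0.431, -0.001, 0.0]
wrist_force: [0.4, 1.6, 0.3]
width: 0.748
gripper_force: 0.0
```

Run:
```python
from h import *;from cell import env
go(env,.4747,-.3013,.075,-38.7)
```

```text
t 23.1 pos [ 0.4858 -0.2316  0.077 ] yaw -39.0 w 0.748 F [0.4 1.6 0.3] -> [-0.153   0.0879  0.0053] [-0.0002  0.0013 -0.0028] mm [-61.2  35.1   2.1] deg [-0.   0.1 -0.3] j7 -0.0
```

servo_tool([
  [-0.06, 0.034, 0, 0, 0, 0],
  [-0.12, 0.069, 0, 0, 0, 0],
  [-0.152, 0.088, 0, 0, 0, 0],
  [-0.152, 0.088, 0, 0, 0, 0],
  [-0.152, 0.088, 0, 0, 0, 0],
])

```text
time_s: 23.6
position: [0.4772, -0.2964, 0.0774]
tcp_rot: [0.901, 0.433, 0.0, -0.001]
wrist_force: [0.2, 0.6, -0.6]
width: 0.749
gripper_force: 0.0
```

Run:
```python
from h import *;from cell import env
go(env,.4747,-.3013,.0275,-38.7)
```

```text
t 23.6 pos [ 0.4772 -0.2964  0.0774] yaw -38.6 w 0.749 F [ 0.2  0.6 -0.6] -> [-0.0136  0.003   0.1248] [-0.0007 -0.0006  0.0008] mm [-5.5  1.2 49.9] deg [-0.1 -0.1  0.1] j7 0.1
```

servo_tool([
  [-0.006, 0.003, 0.04, 0, 0, 0],
  [-0.006, 0.003, 0.08, 0, 0, 0],
  [-0.006, 0.003, 0.08, 0, 0, 0],
])

```text
time_s: 23.9
position: [0.4759, -0.2977, 0.044]
tcp_rot: [0.901, 0.434, -0.001, -0.002]
wrist_force: [0.4, 0.5, -0.4]
width: 0.752
gripper_force: 0.0
```

Run:
```python
from h import *;from cell import env
go(env,.4747,-.3013,.0275,-38.7)
```

```text
t 23.9 pos [ 0.4759 -0.2977  0.044 ] yaw -38.5 w 0.752 F [ 0.4  0.5 -0.4] -> [-0.0091  0.0035  0.0411] [-0.0027 -0.0004  0.0018] mm [-3.6  1.4 16.5] deg [-0.2 -0.   0.2] j7 0.12
```

servo_tool([
  [-0.009, 0.003, 0.02, 0, 0, 0],
  [-0.009, 0.003, 0.036, 0, 0, 0],
  [-0.009, 0.003, 0.04, 0, 0, 0],
  [-0.009, 0.003, 0.04, 0, 0, 0],
])

```text
time_s: 24.3
position: [0.4749, -0.304, 0.0296]
tcp_rot: [0.901, 0.433, -0.0, -0.0]
wrist_force: [-0.7, -0.5, -0.2]
width: 0.749
gripper_force: 0.0
```

servo_tool([
  [0, 0, 0, 0, 0, 0],
  [0, 0, 0, 0, 0, 0],
  [0, 0, 0, 0, 0, 0],
  [0, 0, 0, 0, 0, 0],
  [0, 0, 0, 0, 0, 0],
  [0, 0, 0, 0, 0, 0],
], hand=0.35, grip_force=30)

```text
time_s: 24.9
position: [0.4752, -0.3043, 0.0302]
tcp_rot: [0.901, 0.433, 0.0, 0.0]
wrist_force: [-0.6, 0.5, 7.0]
width: 0.502
gripper_force: 31.1
```

servo_tool([
  [0, 0, 0, 0, 0, 0],
  [0, 0, 0, 0, 0, 0],
  [0.002, 0, 0.004, 0, 0, 0],
  [0.004, 0, 0.008, 0, 0, 0],
  [0.004, 0, 0.008, 0, 0, 0],
], hand=0.65)

```text
time_s: 25.4
position: [0.4759, -0.3026, 0.0261]
tcp_rot: [0.901, 0.433, -0.0, -0.0]
wrist_force: [0.6, 0.5, -0.1]
width: 0.648
gripper_force: 0.0
```

servo_tool([
  [0, 0, 0, 0, 0, 0],
  [0, 0, 0, 0, 0, 0],
  [0, 0, 0, 0, 0, 0],
  [0, 0, 0, 0, 0, 0],
  [0, 0, 0, 0, 0, 0],
  [0, 0, 0, 0, 0, 0],
], hand=0.35)

```text
time_s: 26.0
position: [0.476, -0.303, 0.0265]
tcp_rot: [0.901, 0.433, -0.0, 0.0]
wrist_force: [-0.3, 0.3, -0.5]
width: 0.507
gripper_force: 30.8
```

servo_tool([
  [0, 0, -0.02, 0, 0, 0],
  [0, 0, -0.06, 0, 0, 0],
  [0, 0, -0.11, 0, 0, 0],
  [0, 0, -0.15, 0, 0, 0],
  [0, 0, -0.15, 0, 0, 0],
])

```text
time_s: 26.5
position: [0.477, -0.3038, 0.0889]
tcp_rot: [0.901, 0.433, 0.001, 0.002]
wrist_force: [0.1, 0.0, -0.4]
width: 0.507
gripper_force: 30.8
```

Run:
```python
from h import *;from cell import env
go(env,.461,.272,.09,2.2)
c=env.read_camera("scene")
cv2.imwrite("pics/s5.png",cv2.resize(c["frame"][130:290,130:390,::-1],None,fx=3,fy=3,interpolation=cv2.INTER_CUBIC))
```

```text
t 26.5 pos [ 0.477  -0.3038  0.0889] yaw -38.7 w 0.507 F [ 0.1  0.  -0.4] -> [ 1.0987 -0.9308 -0.0059] [ 0.0026  0.0006 -0.4542] mm [ 439.5 -372.3   -2.4] deg [  0.2   0.1 -40.9] j7 0.1
```

View pics/s5.png

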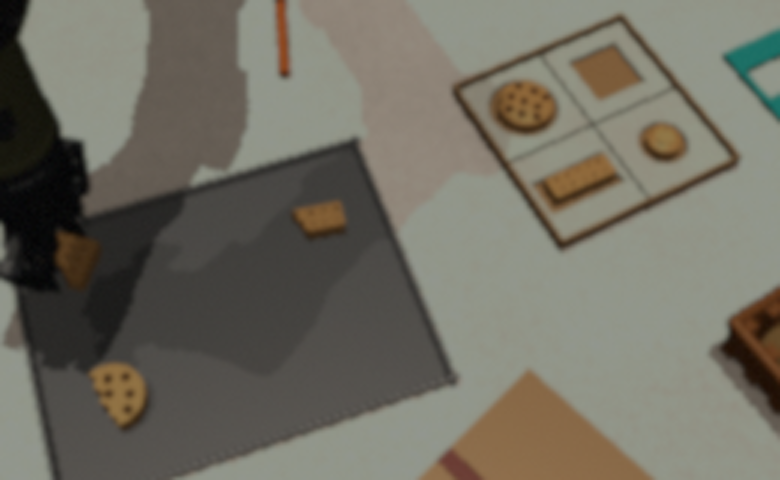

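servo_tool([
  [0.03, -0.025, 0, 0, 0, 0],
  [0.09, -0.076, 0, 0, 0, 0],
  [0.17, -0.144, 0, 0, 0, -0.04],
  [0.26, -0.22, 0, 0, 0, -0.09],
  [0.35, -0.296, 0, 0, 0, -0.15],
  [0.44, -0.373, 0, 0, 0, -0.21],
  [0.53, -0.449, 0, 0, 0, -0.27],
  [0.62, -0.525, 0, 0, 0, -0.33],
  [0.71, -0.601, 0, 0, 0, -0.39],
  [0.8, -0.678, 0, 0, 0, -0.43],
  [0.87, -0.737, 0, 0, 0, -0.454],
  [0.9, -0.762, 0, 0, 0, -0.454],
  [0.9, -0.762, 0, 0, 0, -0.454],
  [0.9, -0.762, 0, 0, 0, -0.454],
])

```text
time_s: 27.95
position: [0.4618, 0.1683, 0.0858]
tcp_rot: [0.693, 0.721, -0.001, -0.0]
wrist_force: [0.0, -0.4, 0.1]
width: 0.51
gripper_force: 30.8
```

Run:
```python
from h import *;from cell import env
go(env,.461,.272,.09,2.2)
```

```text
t 27.95 pos [0.4618 0.1683 0.0858] yaw 2.2 w 0.51 F [ 0.  -0.4  0.1] -> [ 0.259   0.0082 -0.0108] [-0.0011  0.0006  0.0004] mm [103.6   3.3  -4.3] deg [-0.1  0.1  0. ] j7 -0.21
```

servo_tool([
  [0.05, 0.002, 0, 0, 0, 0],
  [0.13, 0.004, 0, 0, 0, 0],
  [0.2, 0.006, 0, 0, 0, 0],
  [0.25, 0.007, 0, 0, 0, 0],
  [0.258, 0.007, 0, 0, 0, 0],
  [0.258, 0.007, 0, 0, 0, 0],
])

```text
time_s: 28.55
position: [0.4617, 0.2704, 0.0861]
tcp_rot: [0.694, 0.72, -0.001, 0.0]
wrist_force: [-0.0, -0.3, -0.5]
width: 0.507
gripper_force: 30.8
```

Run:
```python
from h import *;from cell import env
go(env,.461,.272,.032,2.2)
```

```text
t 28.55 pos [0.4617 0.2704 0.0861] yaw 2.1 w 0.507 F [-0.  -0.3 -0.5] -> [ 0.0043 -0.0015  0.1353] [-0.0005  0.0008 -0.0008] mm [ 1.7 -0.6 54.1] deg [-0.   0.1 -0.1] j7 -0.38
```

servo_tool([
  [0.003, -0.001, 0.04, 0, 0, 0],
  [0.003, -0.001, 0.09, 0, 0, 0],
  [0.003, -0.001, 0.12, 0, 0, 0],
  [0.003, -0.001, 0.135, 0, 0, 0],
  [0.003, -0.001, 0.138, 0, 0, 0],
  [0.003, -0.001, 0.138, 0, 0, 0],
])

```text
time_s: 29.15
position: [0.4617, 0.2726, 0.0315]
tcp_rot: [0.694, 0.72, 0.0, 0.0]
wrist_force: [0.3, -0.7, 0.1]
width: 0.513
gripper_force: 30.8
```

servo_tool([
  [0, 0, 0.003, 0, 0, 0],
  [0, 0, 0.003, 0, 0, 0],
])

```text
time_s: 29.35
position: [0.4616, 0.2732, 0.0305]
tcp_rot: [0.693, 0.721, 0.0, 0.0]
wrist_force: [-1.0, 0.1, 0.6]
width: 0.508
gripper_force: 30.8
```

servo_tool([
  [0, 0, 0.003, 0, 0, 0],
  [0, 0, 0.003, 0, 0, 0],
])

```text
time_s: 29.55
position: [0.4614, 0.2731, 0.029]
tcp_rot: [0.693, 0.721, 0.0, 0.0]
wrist_force: [0.2, 0.6, 0.4]
width: 0.504
gripper_force: 30.8
```

servo_tool([
  [0, 0, 0.004, 0, 0, 0],
  [0, 0, 0.004, 0, 0, 0],
])

```text
time_s: 29.75
position: [0.4613, 0.273, 0.0271]
tcp_rot: [0.693, 0.721, -0.0, -0.0]
wrist_force: [-0.1, -0.4, 0.6]
width: 0.506
gripper_force: 30.8
```

servo_tool([
  [0, 0, 0.003, 0, 0, 0],
  [0, 0, 0.003, 0, 0, 0],
])

```text
time_s: 29.95
position: [0.4614, 0.2731, 0.0265]
tcp_rot: [0.694, 0.72, 0.0, -0.0]
wrist_force: [-1.8, -0.5, 4.8]
width: 0.506
gripper_force: 31.3
```

servo_tool([
  [0, 0, -0.001, 0, 0, 0],
  [0, 0, -0.002, 0, 0, 0],
  [0, 0, -0.002, 0, 0, 0],
  [0, 0, -0.002, 0, 0, 0],
], hand=0.67)

```text
time_s: 30.35
position: [0.4614, 0.273, 0.0268]
tcp_rot: [0.693, 0.72, -0.0, -0.0]
wrist_force: [0.2, -0.2, 0.2]
width: 0.672
gripper_force: 0.0
```

servo_tool([
  [0, 0, -0.02, 0, 0, 0],
  [0, 0, -0.08, 0, 0, 0],
  [0, 0, -0.18, 0, 0, 0],
  [-0.08, 0, -0.28, 0, 0, 0],
  [-0.2, 0, -0.35, 0, 0, 0],
  [-0.32, 0, -0.35, 0, 0, 0],
  [-0.44, 0, -0.35, 0, 0, 0],
  [-0.56, 0, -0.35, 0, 0, 0],
  [-0.66, 0, -0.35, 0, 0, 0],
  [-0.7, 0, -0.35, 0, 0, 0],
  [-0.7, 0, -0.35, 0, 0, 0],
])

```text
time_s: 31.45
position: [0.4719, -0.01, 0.1676]
tcp_rot: [0.695, 0.719, -0.0, 0.001]
wrist_force: [0.2, 0.9, 0.5]
width: 0.671
gripper_force: 0.0
```

Run:
```python
from h import *;from cell import env
t=env.read_camera("top");c=env.read_camera("scene")
a=cv2.resize(t["frame"][165:245,150:240,::-1],(450,400),interpolation=cv2.INTER_CUBIC);b=cv2.resize(c["frame"][130:215,275:380,::-1],(349,400) and (340,275),interpolation=cv2.INTER_CUBIC)
o=np.zeros((400,790,3),np.uint8);o[:,:450]=a;o[:275,450:]=b;cv2.imwrite("pics/f6.png",o)
T=t["cam_to_world"];v,u=np.mgrid[0:384,0:512];d=t["depth"];P=np.stack([(u-t["K"][0,2])/t["K"][0,0]*d,(v-t["K"][1,2])/t["K"][1,1]*d,d],-1)@T[:3,:3].T+T[:3,3]
for n,x,y in(("L",.4648,.1703),("S",.5635,.2755),("F",.5663,.174),("Q",.4614,.273),("card",.515,.222)):
    m=np.hypot(P[...,0]-x,P[...,1]-y)<(.02 if n=="L" else .012);q=P[m]
    if len(q)>3: A=np.c_[q[:,:2]-[x,y],np.ones(len(q))];k=np.linalg.lstsq(A,q[:,2],rcond=None)[0];print(n,len(q),"z",np.median(q[:,2]).round(4),"tilt",k[:2].round(3))
for p,cen,rc,sz,an in blobs(t,(268,150,380,238),.019)[0]: print(p.round(0),cen.round(4))
```

```text
L 128 z 0.0231 tilt [0.005 0.032]
S 48 z 0.0223 tilt [ 0.059 -0.036]
F 47 z 0.0231 tilt [0.16  0.096]
Q 47 z 0.0234 tilt [-0.106  0.014]
card 43 z 0.0094 tilt [ 0.012 -0.145]
[294. 191.] [ 0.5505 -0.0974]
[360. 178.] [ 0.5893 -0.3037]
```

View pics/f6.png

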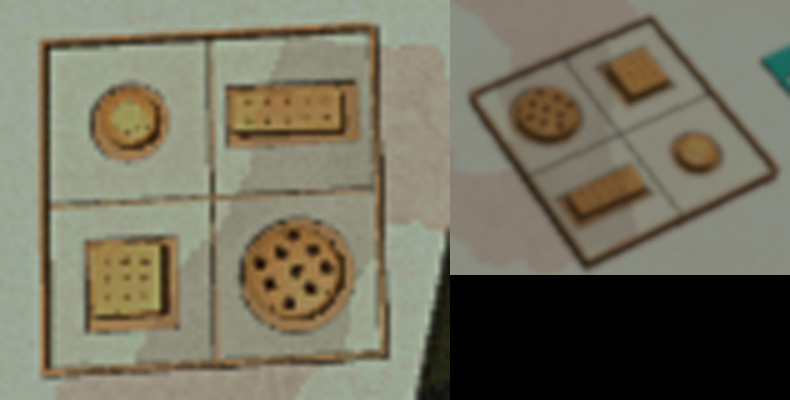

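The top view shows all four biscuits in their matching holes, with the finger at (285,110) and the square at (125,282) lying near their left edges. I'll check that these two are level over their full length.

Run:
```python
from h import *;from cell import env
D=[];
for i in range(6): t=env.read_camera("top");D.append(t["depth"])
d=np.median(D,0);T=t["cam_to_world"];v,u=np.mgrid[0:384,0:512];P=np.stack([(u-t["K"][0,2])/t["K"][0,0]*d,(v-t["K"][1,2])/t["K"][1,1]*d,d],-1)@T[:3,:3].T+T[:3,3]
for n,(x,y),(hx,hy) in(("F",(.567,.178),(.008,.03)),("Q",(.4625,.274),(.016,.016)),("S",(.5635,.277),(.01,.01)),("L",(.465,.172),(.018,.018))):
    m=(abs(P[...,0]-x)<hx)&(abs(P[...,1]-y)<hy)&(P[...,2]>.005);q=P[m];b=np.abs(q[:,2]-np.median(q[:,2]))<.006
    A=np.c_[q[b,:2]-[x,y],np.ones(b.sum())];k=np.linalg.lstsq(A,q[b,2],rcond=None)[0];print(n,b.sum(),len(b),k.round(4))
s=env.sense();print(s["time_s"],s["position"])
```

```text
F 98 98 [-0.0556 -0.003   0.0229]
Q 106 106 [ 0.0037 -0.0117  0.0227]
S 40 40 [0.0215 0.0402 0.023 ]
L 130 130 [-0.0021 -0.0057  0.0232]
31.85 [ 0.47206578 -0.00568913  0.16685726]
```

```bash
python3 -c "
from cell import env
print(env.finish_job())"
```

```text
the job is handed in; nothing more can be done
None
```

All four whole biscuits are flat and fully down in their matching cut-outs, the two broken ones were left on the sheet, and I handed the job in at about 32 s.

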